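# Load the last fuses into the tester and hold its switch on TEST

## Robot

A 7-joint arm with a two-finger parallel gripper is mounted at the origin on the work surface. World frame = base frame: x ahead of the robot, y to its left, z up, the work surface at z = 0. Lengths are in m, angles in rad, forces in N, time in s.
With the tool pointing down it reaches from about 0.4 to 0.875 m from the base axis. Payload 19.3 kg.
Tool frame: the origin (TCP) lies at the very end of the fingers, on their centre line; the grasp point (between the pads) lies 19 mm behind it; x points along the fingers, z is the direction in which the jaws open and shut, and the axes are right-handed (so a half turn about x gives the same grasp; the last joint's range is limited). The gripper opens to 85 mm and grips with 20 to 120 N. Pads are 22 mm wide; open, the fingers measure 114 mm over their backs; the gripper's body (76 mm by 85 mm) begins 54 mm behind the grasp point. The pads swing forward as they close: fully open they stand 13 mm farther back than shut.
Start: joints at [1.25, 0.521, -0.036, 1.599, 0.021, 1.021, -0.113], TCP at [0.155, -0.605, 0.231] pointing down, gripper open.
Joint ranges: [-2.91, 2.91], [-0.3, 2.13], [-1.5, 1.42], [0.17, 2.43], [-1.26, 4.41], [0.16, 1.93], [-2.52, 2.52]. Speed limits (rad/s): [1.89, 1.89, 2.39, 2.39, 3.01, 3.01, 3.01].

## Interface

Orientations are given as a 3x3 rotation matrix whose columns are the frame's x, y, z axes.
In Python, from plant import bot gives the robot as it stands.
- The arm moves only by the tool jog_arm, never from a script. Its argument "targets" is one flat list of numbers, 7 for each row, row after row: the shift along the world's x, y, z in units of 20 cm (1.0 is 20 cm), then the turn, a rotation vector about the world's x, y, z in units of 90 degrees (1.0 is 90 degrees), then the gripper's target within -1 to 1 (shut at 1, half-way at 0, fully open at -1). A call has 1 to 12 rows; each row is the pose to reach, as a shift and turn from the pose commanded when the call began; what a row does not reach only later rows make up. A row lasts 1/10 s, in which the tool goes at most 50 mm and 8.59 degrees, less where a joint would pass 70% of its speed; a pose out of reach is approached as far as the arm can. A call with a number of a shift or a turn outside -1 to 1 is refused whole. A call with a gripper value outside its range is refused whole. The fingers move at their own pace and stop on an object; "grip_force" is the grip in N (left out, the last holds). Time passes only in rows, so rows that repeat a pose let the fingers close. It gives the time, the measured TCP pose, the force and the opening at its end, in the units of the state.
- bot.get_state(): the state, without advancing time (a new reading comes with each control period).
- bot.capture(name): name is "scene" or "top"; returns a dict with "img" (400x640x3 uint8, blue, green, red), "range_z" (400x640 float32, m along the optical axis (not along the pixel's ray), 0 where there is no reading), "camera_matrix" (3x3 intrinsics, pixels), "rvec" (rotation vector, rad) and "tvec" (3), from world to camera coordinates, as OpenCV has them. Camera axes: x right, y down, z forward; pixel columns grow to the right and rows downward; lengths in m; the calibration is good to about 2 mm. A picture is of the moment at which its call begins.
- bot.finish_job(): hands the job in, once; it reports no verdict.
The state is a dict: "clock": time; "q": joint angles; "dq": joint speeds; "effort": joint torques, N m; "tool_pos": TCP position; "ee_rot": TCP orientation; "ft_force": force on the tool from outside, world axes, zero at the start; "ft_torque": the same for the moment, N m; "grip_width": finger opening in m.
Only numpy, scipy, OpenCV 4.12 (cv2) and the standard library are available. Lean on these libraries where they do the work, as an engineer would, in place of code of your own. Each camera call takes 0.05 s, during which the arm holds its last target. There are 200 camera calls.

## Task

Finish loading this order's cartridge fuses into the batch tester: lay each of the three fuses on the bench into a free place of the row that matches its length, properly down in both brass contacts. Then turn the tester's sprung switch clockwise past its two click positions to the third, TEST, right up to the stop, and hold it there: the switch springs back if you let go, so finish while still holding the handle. Leave the fuses already in the tester and everything else on the bench where they are.

Things in the scene. Friction and masses are not known exactly. Their poses are not given: they have to be found in the camera images.
- tester: Heavy grey fuse tester, 214 (x) by 304 mm (y), aluminium deck 60 mm above the bench. Origin on the bench, 13 mm to +y of its middle; x away from the robot, y left. Two rows of 3 cradles: for 57 mm fuses at x -46, for 76 mm at x +46; places 1-3 at y +95, +39, -17 mm (56 apart: 35 mm between neighbouring fuses). Switch at x -30, y -112; 16 mm high display behind it, 6 mm sockets in front.
- short_a_mid (a point): Cartridge fuse, a straight cylinder 57 mm long, 21 mm in diameter, white ceramic with a 14 mm steel cap on each end, about 45 g. Point: its centre, half-way along and up (10.5 mm above what it lies on); x along the fuse. Short fuse, lying loose on the bench: to be loaded in a free place of the 57 mm row.
- short_b_mid (a point): Cartridge fuse, a straight cylinder 57 mm long, 21 mm in diameter, white ceramic with a 14 mm steel cap on each end, about 45 g. Point: its centre, half-way along and up (10.5 mm above what it lies on); x along the fuse. Short fuse, lying loose on the bench: to be loaded in a free place of the 57 mm row.
- long_a_mid (a point): Cartridge fuse, a straight cylinder 76 mm long, 21 mm in diameter, white ceramic with a 14 mm steel cap on each end, about 60 g. Point: its centre, half-way along and up (10.5 mm above what it lies on); x along the fuse. Long fuse, lying loose on the bench: to be loaded in the free place of the 76 mm row.
- short_in_mid (a point): Cartridge fuse, a straight cylinder 57 mm long, 21 mm in diameter, white ceramic with a 14 mm steel cap on each end, about 45 g. Point: its centre, half-way along and up (10.5 mm above what it lies on); x along the fuse. Already loaded in place 1 of the 57 mm row; stays there.
- long_in1_mid (a point): Cartridge fuse, a straight cylinder 76 mm long, 21 mm in diameter, white ceramic with a 14 mm steel cap on each end, about 60 g. Point: its centre, half-way along and up (10.5 mm above what it lies on); x along the fuse. Already loaded in place 1 of the 76 mm row; stays there.
- long_in2_mid (a point): Cartridge fuse, a straight cylinder 76 mm long, 21 mm in diameter, white ceramic with a 14 mm steel cap on each end, about 60 g. Point: its centre, half-way along and up (10.5 mm above what it lies on); x along the fuse. Already loaded in place 2 of the 76 mm row; stays there.
- dial (a joint): Turn of the test switch in rad: 0 is off (as it starts), growing clockwise seen from above. Click positions at about 0.42 and 0.84 stay put; the third and last, TEST, is at the stop at 1.26 and does not stay: let go, it springs back to the second. Turning over a click takes up to 0.4 N m, holding at the stop about 0.2 N m.
- dial_handle: Handle of the switch, a black bar 14 mm thick reaching 45 mm ahead of the axis (white line on top) and 25 mm behind it, flat upright sides from 12 to 44 mm above the deck. Origin on the axis at deck height, 60 mm above the bench; z up, x along the bar to the long end, turning with it: at off it points 36 degrees left of the tester's x, at TEST 36 degrees right of it.
- short_place_1 (a point): Place 1 from the left, loaded at the start, of the 57 mm row: two brass V contacts, one under each end cap, 37 mm free between them for fingers, and a black end stop 4 mm beyond each end of the fuse. Point: centre of a seated fuse, 28 mm above the deck, 88 mm above the bench; x along the fuse (either way round). The Vs are 25 mm across, end 2 mm below the fuse's axis and centre a fuse let go up to 4 mm off.
- short_place_2 (a point): Place 2 from the left, EMPTY at the start, of the 57 mm row: two brass V contacts, one under each end cap, 37 mm free between them for fingers, and a black end stop 4 mm beyond each end of the fuse. Point: centre of a seated fuse, 28 mm above the deck, 88 mm above the bench; x along the fuse (either way round). The Vs are 25 mm across, end 2 mm below the fuse's axis and centre a fuse let go up to 4 mm off.
- short_place_3 (a point): Place 3 from the left, EMPTY at the start, of the 57 mm row: two brass V contacts, one under each end cap, 37 mm free between them for fingers, and a black end stop 4 mm beyond each end of the fuse. Point: centre of a seated fuse, 28 mm above the deck, 88 mm above the bench; x along the fuse (either way round). The Vs are 25 mm across, end 2 mm below the fuse's axis and centre a fuse let go up to 4 mm off.
- long_place_1 (a point): Place 1 from the left, loaded at the start, of the 76 mm row: two brass V contacts, one under each end cap, 56 mm free between them for fingers, and a black end stop 4 mm beyond each end of the fuse. Point: centre of a seated fuse, 28 mm above the deck, 88 mm above the bench; x along the fuse (either way round). The Vs are 25 mm across, end 2 mm below the fuse's axis and centre a fuse let go up to 4 mm off.
- long_place_2 (a point): Place 2 from the left, loaded at the start, of the 76 mm row: two brass V contacts, one under each end cap, 56 mm free between them for fingers, and a black end stop 4 mm beyond each end of the fuse. Point: centre of a seated fuse, 28 mm above the deck, 88 mm above the bench; x along the fuse (either way round). The Vs are 25 mm across, end 2 mm below the fuse's axis and centre a fuse let go up to 4 mm off.
- long_place_3 (a point): Place 3 from the left, EMPTY at the start, of the 76 mm row: two brass V contacts, one under each end cap, 56 mm free between them for fingers, and a black end stop 4 mm beyond each end of the fuse. Point: centre of a seated fuse, 28 mm above the deck, 88 mm above the bench; x along the fuse (either way round). The Vs are 25 mm across, end 2 mm below the fuse's axis and centre a fuse let go up to 4 mm off.
- tape_roll: A brown roll of packing tape lying flat, 110 mm across and 48 mm high. Bystander. Origin: centre of its underside.
- marker: A marker pen lying down, 135 mm long and 12 mm thick. Bystander. Origin: near the middle of its length, on the bench; x along it.
- carton: A small cardboard carton, 120 x 80 x 58 mm high. Bystander. Origin: centre of its underside; x along its long side.
- screwdriver: A screwdriver lying down, 160 mm long, black handle. Bystander. Origin on the bench under it; x along it, towards the tip.
- scanner: A hand-held bar-code scanner lying on its side, about 110 x 125 x 62 mm high. Bystander. Origin: under the middle of its head, on the bench.
There are look-alikes about, which are no part of the job. What is shaped like the part that bears long_in2_mid but pink is not meant. Leave any blue look-alike of the part that bears long_in1_mid alone.

How it is judged:
By the outcome, as a careful person would: the job done as asked, in the order asked, and still so for the second after the job is handed in, while the arm keeps its last pose, push and grip.
It also fails if it takes over 69 s, if anything falls off the work surface, if the arm or the gripper's body presses on something with over 40 N, if the wrist force passes 120 N, or if a joint passes its speed limit or range.

## Working session

There is one attempt and no reset: what is moved stays moved. The work goes in short steps, Python scripts to look and compute and a tool call to move; the robot and the scene stay as the last step left them, time stands still between calls to the robot, and variables do not carry over. Pictures are saved under pics/ and viewed, about 8 in all and at most 12, crops included, and the job is handed in when it is done.

Besides the shell and the picture viewer there is one more tool, called after ">>>" as name(argument=value, ...) on one line, values as JSON. jog_arm: Moves the arm, as the interface text tells. Shifts and turns lie within -1 to 1; 1 stands for 20 cm of shift or 90 degrees of turn. Its arguments: {"type":"object","properties":{"targets":{"type":"array"},"grip_force":{"type":"number"}},"required":["targets"]}

```bash
mkdir -p pics; ls
python3 - <<'E'
from plant import bot
import cv2,numpy as np,pickle
d={}
for n in("scene","top"):
    c=bot.capture(n);d[n]=c;cv2.imwrite(f"pics/{n}0.png",c["img"])
    R=cv2.Rodrigues(c["rvec"])[0];print(n,(-R.T@c["tvec"].ravel()).round(3),R.round(3).tolist(),c["camera_matrix"].tolist())
pickle.dump(d,open("cap0.pkl","wb"))
s=bot.get_state();print(s)
E
```

```text
pics
scene [1.071 0.242 0.918] [[-0.444, 0.896, 0.002], [0.717, 0.356, -0.6], [-0.538, -0.264, -0.8]] [[383.6455400149358, 0.0, 311.8088842699661], [0.0, 383.6455400149358, 202.39522411579313], [0.0, 0.0, 1.0]]
top [ 0.405 -0.006  1.417] [[0.028, -1.0, -0.001], [-0.996, -0.028, -0.079], [0.079, 0.003, -0.997]] [[396.14267205670905, 0.0, 322.99325783133236], [0.0, 396.14267205670905, 196.93185059591374], [0.0, 0.0, 1.0]]
{'clock': 0.1, 'q': array([ 1.24982271,  0.52197474, -0.03633864,  1.59994502,  0.02119571,
        1.02109841, -0.11278167]), 'dq': array([ 0.00063126, -0.00098013,  0.00130688, -0.00156611, -0.00033711,
        0.0005171 ,  0.00146217]), 'effort': array([ 3.62982333e-03, -9.28495717e+01,  1.98395468e+00, -3.70535016e+01,
        1.80340855e-02,  5.32426915e-03, -3.32297202e-05]), 'tool_pos': array([ 0.15499539, -0.60516368,  0.23077263]), 'ee_rot': array([[-3.19262744e-04,  9.68717074e-01,  2.48167543e-01],
       [ 9.90585362e-04,  2.48167740e-01, -9.68716569e-01],
       [-9.99999458e-01, -6.34439743e-05, -1.03882767e-03]]), 'ft_force': array([-0.62424312,  0.41720455, -0.54505273]), 'ft_torque': array([ 0.03070578,  0.0169335 , -0.06352519]), 'grip_width': 0.08548463999116182}
```

View pics/scene0.png

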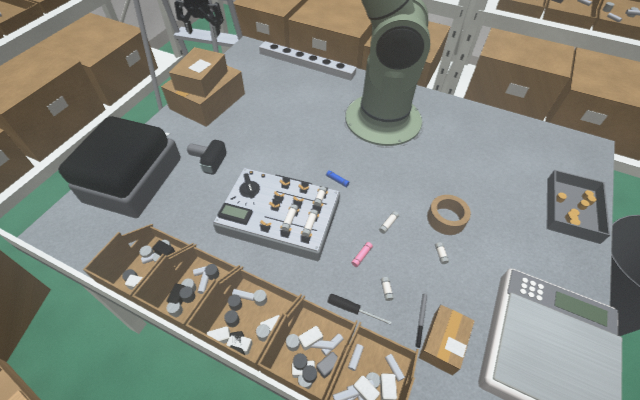

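View pics/top0.png

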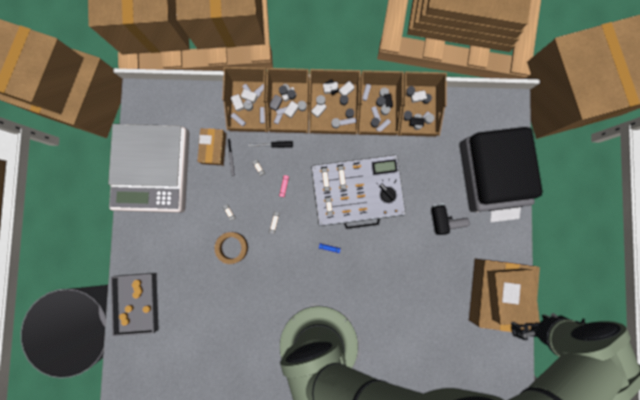

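The scene view shows the tester at about (278,208), loose white fuses at (389,221), (442,252) and (387,288), and pink (362,254) and blue (338,178) look-alikes. In the top view these are at (358,190), (274,223), (229,212), (258,168), (284,186) and (329,248). Next I'll measure them and enlarge a crop to confirm.

```bash
cat > h.py <<'E'
import cv2,numpy as np
def cam(c): return cv2.Rodrigues(c["rvec"])[0],c["tvec"].ravel(),c["camera_matrix"]
def cloud(c):
    R,t,K=cam(c);v,u=np.mgrid[0:400,0:640];z=c["range_z"]
    P=np.stack([(u-K[0,2])/K[0,0]*z,(v-K[1,2])/K[1,1]*z,z],-1)
    return (P-t)@R
def ray(c,uv,h):
    R,t,K=cam(c);d=np.c_[np.atleast_2d(uv),np.ones(len(np.atleast_2d(uv)))]@np.linalg.inv(K).T@R
    o=-R.T@t; return o+d*((h-o[2])/d[:,2])[:,None]
def proj(c,P): return cv2.projectPoints(np.atleast_2d(P).astype(float),c["rvec"],c["tvec"],c["camera_matrix"],None)[0][:,0]
def rect(xy):
    (cx,cy),(w,h),a=cv2.minAreaRect(xy.astype(np.float32)*1000)
    if w<h: w,h,a=h,w,a+90
    return np.round([cx,cy,w,h,(a+90)%180-90],1)
def fuses(c,pts,rad=.06):
    "white-ish blob on the bench near each point, ray cast at 10 mm: centre, size, direction deg from x"
    img=c["img"].astype(int); P=cloud(c)
    for p in pts:
        near=np.linalg.norm(P[...,:2]-p,axis=-1)<rad
        m=((img.min(2)>140)|((P[...,2]>.008)&(c["range_z"]>0)))&near&(P[...,2]<.035)
        n,l,s,ce=cv2.connectedComponentsWithStats(m.astype(np.uint8))
        k=1+np.argmax(s[1:,4]); v,u=np.nonzero(l==k)
        q=ray(c,np.c_[u,v],.0105)
        print(np.round(p,3),len(u),rect(q[:,:2]),"mean",q.mean(0)[:2].round(4),"hmax",P[l==k][:,2].max().round(3))
E
python3 - <<'E'
from h import *;import pickle
d=pickle.load(open("cap0.pkl","rb"));T,S=d["top"],d["scene"]
p=ray(T,[(229,212),(274,223),(258,168)],.0105)[:,:2];print("top")
fuses(T,p);print("scene");fuses(S,p)
print("pink/blue",ray(T,[(284,186),(329,248)],.01).round(3).tolist())
for n in("top","scene"):
    c=d[n];P=cloud(c);c0=ray(T,[(358,190)],.06)[0,:2]
    m=(abs(P[...,2]-.06)<.006)&(np.linalg.norm(P[...,:2]-c0,axis=-1)<.22)
    k,l,s,_=cv2.connectedComponentsWithStats(m.astype(np.uint8));m=l==1+np.argmax(s[1:,4])
    v,u=np.nonzero(m);q=ray(c,np.c_[u,v],.06);print(n,"tester",rect(q[:,:2]),np.median(P[m][:,2]))
a=cv2.resize(T["img"][130:260,210:410],None,fx=4,fy=4,interpolation=3)
cv2.imwrite("pics/c1.png",a)
b=cv2.resize(S["img"][160:310,210:460],None,fx=3.2,fy=3.2,interpolation=3);cv2.imwrite("pics/c2.png",b)
E
```

```text
top
[0.453 0.331] 106 [453.1 334.4  60.9  23.7  29. ] mean [0.4531 0.3345] hmax 0.027
[0.418 0.17 ] 151 [420.9 171.   78.   26.7 -12. ] mean [0.4212 0.1715] hmax 0.026
[0.613 0.235] 100 [618.7 237.   56.8  24.   28.5] mean [0.6185 0.2367] hmax 0.024
scene
[0.453 0.331] 1320 [461.4 330.1 116.7 116.5  14.9] mean [0.4624 0.3309] hmax 0.022
[0.418 0.17 ] 1113 [427.7 172.1 116.6 115.9 -72.4] mean [0.4284 0.172 ] hmax 0.023
[0.613 0.235] 1587 [619.6 236.2 117.5 116.2 -63.6] mean [0.6207 0.2359] hmax 0.021
pink/blue [[0.551, 0.14, 0.01], [0.336, -0.027, 0.01]]
top tester [ 542.1 -117.5  298.5  209.8  -80.9] 0.058966058724852305
scene tester [ 547.8 -120.2  296.4  207.8  -81.2] 0.05817595798019015
```

View pics/c1.png

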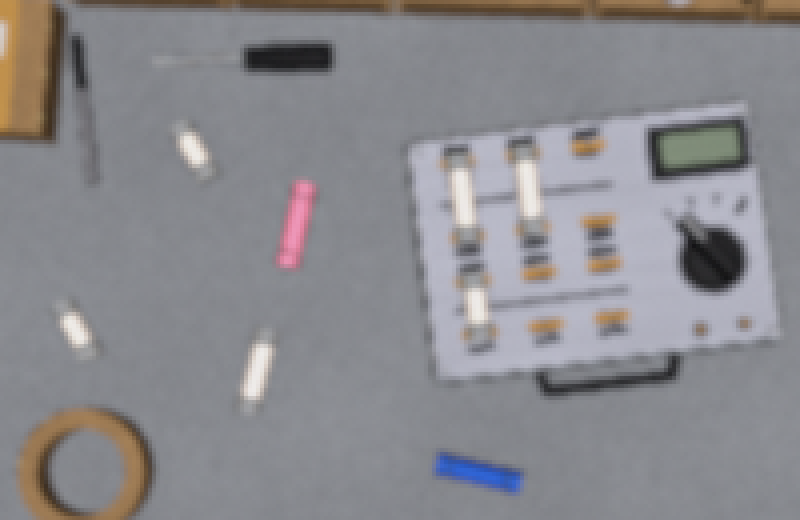

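View pics/c2.png

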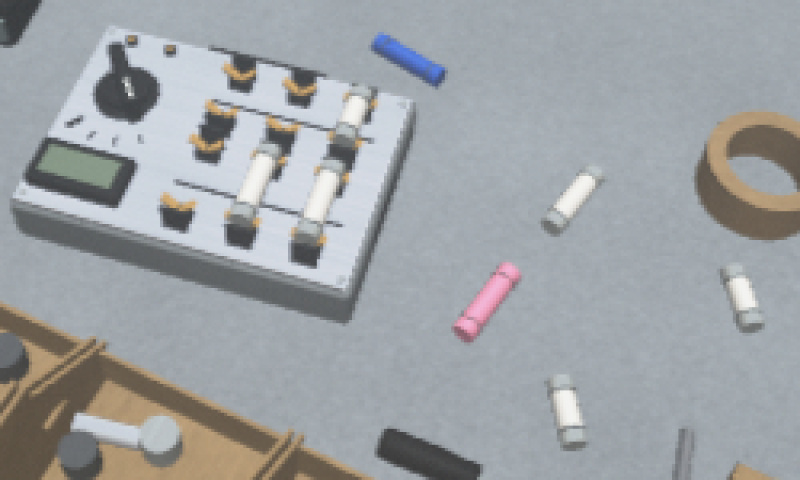

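The crops confirm the layout. The three loose white fuses in the top crop are two short ones at (75,332) and (192,150) and a long one at (257,372). The pink (295,224) and blue (479,473) ones are the look-alikes to leave alone. Free places are short 2, short 3 and long 3, and the switch is at (711,258). Next I'll locate the ceramic bodies in both views.

```bash
cat >> h.py <<'E'
def ceramic(c,p,h,rad=.035,f=4,drop=45):
    "bright warm ceramic blob nearest to world p (z=h): centroid ray cast to h, length mm and direction deg"
    u,v=proj(c,[*p[:2],h])[0]; x0,y0=int(u)-20,int(v)-20
    im=cv2.resize(c["img"][y0:y0+41,x0:x0+41],None,fx=f,fy=f,interpolation=cv2.INTER_CUBIC).astype(int)
    b=im[...,2]  # red
    m=((b>b.max()-drop)&(im[...,2]-im[...,0]>2)).astype(np.uint8)
    n,l,s,ce=cv2.connectedComponentsWithStats(m)
    cand=[k for k in range(1,n) if s[k,4]>6*f*f]
    k=min(cand,key=lambda k:np.hypot(*(ce[k]-82)))
    vv,uu=np.nonzero(l==k);uv=np.c_[(uu+.5)/f-.5+x0,(vv+.5)/f-.5+y0]
    q=ray(c,uv,h)[:,:2];mu=q.mean(0);w,V=np.linalg.eigh(np.cov((q-mu).T))
    return mu,np.sqrt(12*w[::-1])*1e3,(np.degrees(np.arctan2(V[1,1],V[0,1]))+90)%180-90
E
python3 - <<'E'
from h import *;import pickle
d=pickle.load(open("cap0.pkl","rb"));T,S=d["top"],d["scene"]
y=np.radians(8.5);R=np.array([[np.cos(y),-np.sin(y)],[np.sin(y),np.cos(y)]])
o=np.array([.545,-.119])+R@[0,-.013]
L={"sa":([.453,.3345],.0105),"sb":([.6187,.237],.0105),"la":([.421,.171],.0105)}
N={"s1":(-.046,.095),"l1":(.046,.095),"l2":(.046,.039)}
for k in N: L[k]=(o+R@N[k],.088)
M={}
for k,(p,h) in L.items():
    r=[ceramic(c,p,h) for c in(T,S)]
    for n,(m,w,a) in zip("TS",r): print(k,n,m.round(4),w.round(1),round(a,1))
    M[k]=[x[0] for x in r]
A=np.array([N[k] for k in N])
for i in(0,1,2):
    B=np.array([M[k][i] if i<2 else (M[k][0]+M[k][1])/2 for k in N])
    a,b=A-A.mean(0),B-B.mean(0);th=np.arctan2((a[:,0]*b[:,1]-a[:,1]*b[:,0]).sum(),(a*b).sum())
    Q=np.array([[np.cos(th),-np.sin(th)],[np.sin(th),np.cos(th)]]);oo=B.mean(0)-Q@A.mean(0)
    print("yaw",np.degrees(th).round(2),"origin",oo.round(4),"mid",(oo+Q@[0,-.013]).round(4),"res mm",((B-oo-A@Q.T)*1e3).round(1).tolist(),"dial",(oo+Q@[-.03,-.112]).round(4))
E
```

```text
sa T [0.4527 0.3339] [28.  15.1] 33.2
sa S [0.4488 0.3339] [27.   5.6] 33.0
sb T [0.6172 0.2361] [28.  15.1] 32.5
sb S [0.6141 0.2371] [28.2  5.1] 32.0
la T [0.4206 0.1709] [47.  15.8] -12.8
la S [0.4191 0.1696] [46.7 16.7] -11.8
s1 T [ 0.4795 -0.0211] [28.2 15.9] 9.0
s1 S [ 0.4768 -0.0239] [27.9 16. ] 12.4
l1 T [ 0.5709 -0.007 ] [46.8 16.9] 9.1
l1 S [ 0.5688 -0.0148] [47.6  5.6] 8.4
l2 T [ 0.5798 -0.0626] [46.9 17.2] 8.4
l2 S [ 0.5774 -0.0649] [48.9 17. ] 9.1
yaw 8.88 origin [ 0.54  -0.108] mid [ 0.542  -0.1209] res mm [[-0.4, 0.1], [0.1, 0.0], [0.3, -0.2]] dial [ 0.5277 -0.2233]
yaw 7.91 origin [ 0.5363 -0.1122] mid [ 0.5381 -0.1251] res mm [[-0.9, 0.6], [0.0, -3.0], [0.9, 2.4]] dial [ 0.522  -0.2273]
yaw 8.4 origin [ 0.5382 -0.1101] mid [ 0.5401 -0.123 ] res mm [[-0.6, 0.4], [0.0, -1.5], [0.6, 1.1]] dial [ 0.5248 -0.2253]
```

>>> jog_arm(targets=[0.24,0.25,0,0,0,0,-0.2,0.49,0.5,0,0,0,0,-0.2,0.73,0.75,0,0,0,0,-0.2,0.98,1,0,0,0,0,-0.2,0.98,1,0,0,0,0,-0.2,0.98,1,0,0,0,0,-0.2], grip_force=40)

```text
clock: 0.7
tool_pos: [0.3535, -0.4024, 0.2312]
ee_rot: [[0.0, 0.968, 0.251], [0.001, 0.251, -0.968], [-1.0, 0.001, -0.001]]
ft_force: [0.2, -1.1, -0.4]
grip_width: 0.0512
```

>>> jog_arm(targets=[0.1,0.25,0,0,0,-0.05,-0.2,0.2,0.5,0,0,0,-0.1,-0.2,0.3,0.75,0,0,0,-0.15,-0.2,0.4,1,0,0,0,-0.2,-0.2,0.4,1,0,0,0,-0.298,-0.2])

```text
clock: 1.2
tool_pos: [0.4325, -0.2008, 0.2313]
ee_rot: [[0.0, 0.978, -0.21], [0.001, -0.21, -0.978], [-1.0, 0.0, -0.001]]
ft_force: [0.7, -1.9, 0.9]
grip_width: 0.0513
```

>>> jog_arm(targets=[0,0.25,0,0,0,0,-0.2,0,0.5,0,0,0,0,-0.2,0,0.75,0,0,0,0,-0.2,0,1,0,0,0,0,-0.2])

```text
clock: 1.6
tool_pos: [0.4306, -0.0036, 0.2313]
ee_rot: [[0.0, 0.977, -0.212], [-0.0, -0.212, -0.977], [-1.0, 0.0, 0.0]]
ft_force: [1.0, 0.4, -0.0]
grip_width: 0.0506
```

>>> jog_arm(targets=[0,0.25,-0.1,0,0,0,-0.2,0,0.5,-0.3,0,0,0,-0.2,-0.05,0.75,-0.5,0,0,0,-0.2,-0.05,0.875,-0.65,0,0,0,-0.2,-0.05,0.875,-0.65,0,0,0,-0.2])

```text
clock: 2.1
tool_pos: [0.4193, 0.1722, 0.0987]
ee_rot: [[-0.003, 0.978, -0.209], [0.0, -0.209, -0.978], [-1.0, -0.003, 0.001]]
ft_force: [0.5, 0.7, 0.5]
grip_width: 0.0514
```

Run:
```python
from plant import bot;from h import *
s=bot.get_state();R=s["ee_rot"];print(s["clock"],s["tool_pos"].round(4),np.degrees(np.arctan2(R[1,2],R[0,2])).round(1),R[:,0].round(3),s["grip_width"],s["q"].round(2),s["ft_force"].round(1))
y=np.radians(8.8);Q=np.array([[np.cos(y),-np.sin(y)],[np.sin(y),np.cos(y)]]);o=np.array([.5388,-.1092])
for n,p in dict(s2=(-.046,.039),s3=(-.046,-.017),l3=(.046,-.017),dial=(-.03,-.112)).items(): print(n,(o+Q@p).round(4))
c=bot.capture("scene");u,v=proj(c,[.42,.17,.03])[0].astype(int)
cv2.imwrite("pics/g1.png",cv2.resize(c["img"][v-70:v+50,u-80:u+80],None,fx=4,fy=4,interpolation=3))
```

```text
2.1 [0.4193 0.1722 0.0987] -102.0 [-0.003  0.    -1.   ] 0.05141595236995947 [-0.35  0.48 -0.22  2.14  0.19  0.54 -2.49] [0.5 0.7 0.5]
s2 [ 0.4874 -0.0777]
s3 [ 0.4959 -0.133 ]
l3 [ 0.5869 -0.119 ]
dial [ 0.5263 -0.2245]
```

View pics/g1.png

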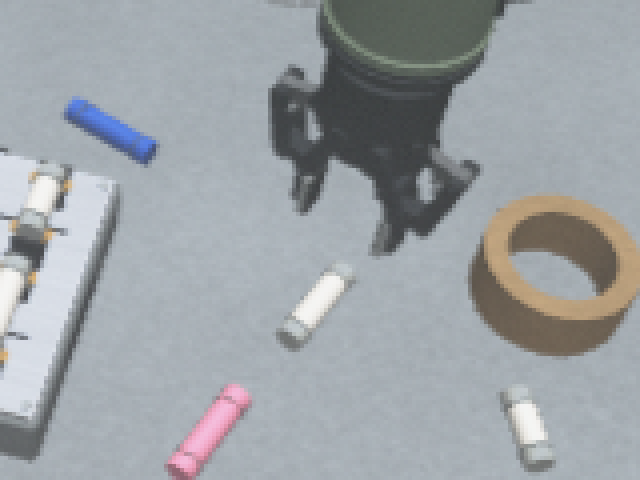

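The crop shows the gripper with its open jaws above the long loose fuse (315,305), and pink and blue are clear of it. I'll go down and grip.

>>> jog_arm(targets=[0,0,-0.25,0,0,0,-0.2,0,0,-0.4,0,0,0,-0.2,0,0,-0.48,0,0,0,-0.2,0,0,-0.48,0,0,0,-0.2,0,0,-0.48,0,0,0,-0.2])

```text
clock: 2.65
tool_pos: [0.4212, 0.1693, 0.0058]
ee_rot: [[-0.0, 0.977, -0.212], [-0.0, -0.212, -0.977], [-1.0, -0.0, 0.0]]
ft_force: [-0.4, -0.4, -0.2]
grip_width: 0.0511
```

>>> jog_arm(targets=[0,0,0,0,0,0,1,0,0,0,0,0,0,1,0,0,0,0,0,0,1,0,0,0,0,0,0,1,0,0,0,0,0,0,1,0,0,0,0,0,0,1])

```text
clock: 3.25
tool_pos: [0.4217, 0.1697, 0.0064]
ee_rot: [[0.002, 0.977, -0.212], [0.001, -0.212, -0.977], [-1.0, 0.001, -0.001]]
ft_force: [-2.2, 0.2, 13.5]
grip_width: 0.0191
```

>>> jog_arm(targets=[0,0,0.2,0,0,0,1,0,0,0.45,0,0,0,1,0,0,0.7,0,0,0,1,0,0,0.75,0,0,0,1,0,0,0.75,0,0,0,1])

```text
clock: 3.75
tool_pos: [0.4221, 0.1697, 0.1575]
ee_rot: [[0.004, 0.977, -0.212], [0.002, -0.212, -0.977], [-1.0, 0.004, -0.003]]
ft_force: [-0.1, -0.6, -1.8]
grip_width: 0.0196
```

Run:
```python
from plant import bot;from h import *
s=bot.get_state();R=s["ee_rot"];print(s["clock"],s["tool_pos"].round(4),np.degrees(np.arctan2(R[1,2],R[0,2])).round(1),R[:,0].round(3),s["grip_width"],s["q"].round(2),s["ft_force"].round(1))
c=bot.capture("scene");u,v=proj(c,[.42,.17,.15])[0].astype(int)
cv2.imwrite("pics/g2.png",cv2.resize(c["img"][v-50:v+50,u-60:u+60],None,fx=4,fy=4,interpolation=3))
```

```text
3.75 [0.4221 0.1697 0.1575] -102.3 [ 0.004  0.002 -1.   ] 0.019568562137225694 [-0.36  0.37 -0.19  2.1   0.11  0.68 -2.41] [-0.1 -0.6 -1.8]
```

View pics/g2.png

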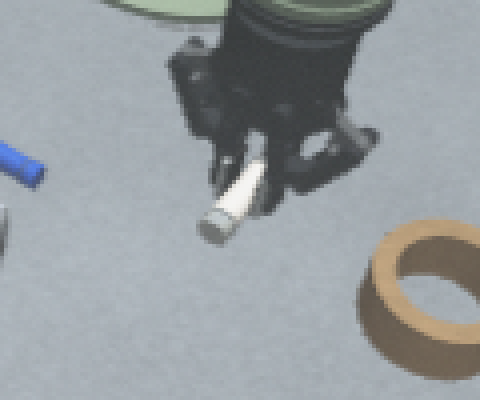

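The fuse is held at mid-length (grip 19.6 mm). Now to hover over long place 3.

>>> jog_arm(targets=[0.12,-0.2,0,0,0,0.06,1,0.24,-0.4,0,0,0,0.12,1,0.36,-0.6,0,0,0,0.18,1,0.48,-0.8,0,0,0,0.234,1,0.55,-0.95,0,0,0,0.234,1])

```text
clock: 4.3
tool_pos: [0.5315, -0.0234, 0.1534]
ee_rot: [[-0.002, 0.988, 0.155], [-0.0, 0.155, -0.988], [-1.0, -0.002, -0.0]]
ft_force: [0.2, -0.1, -0.9]
grip_width: 0.0192
```

>>> jog_arm(targets=[0.12,-0.2,0,0,0,0,1,0.24,-0.4,0,0,0,0,1,0.28,-0.495,0,0,0,0,1,0.28,-0.495,-0.15,0,0,0,1,0.28,-0.495,-0.15,0,0,0,1,0.28,-0.495,-0.15,0,0,0,1])

```text
clock: 4.9
tool_pos: [0.5862, -0.1187, 0.1241]
ee_rot: [[-0.003, 0.988, 0.154], [0.001, 0.154, -0.988], [-1.0, -0.003, -0.001]]
ft_force: [0.3, 0.2, -0.6]
grip_width: 0.0186
```

```bash
cat > st.py <<'E'
from plant import bot;from h import *
import sys
def st():
    s=bot.get_state();R=s["ee_rot"];print("t",round(s["clock"],2),s["tool_pos"].round(4),"zang",np.degrees(np.arctan2(R[1,2],R[0,2])).round(1),R[:2,0].round(3),"w",round(s["grip_width"],4),"q7",s["q"][6].round(2),"F",s["ft_force"].round(1),"M",s["ft_torque"].round(2));return s
def crop(name,cam,p,du,dv,f):
    c=bot.capture(cam);u,v=proj(c,p)[0].astype(int)
    cv2.imwrite(f"pics/{name}.png",cv2.resize(c["img"][max(v-dv,0):v+dv,max(u-du,0):u+du],None,fx=f,fy=f,interpolation=3));print("crop origin",u-du,v-dv,"x",f);return c
E
python3 - <<'E'
from st import *
st();c=crop("g3","scene",[.56,-.1,.1],60,50,6)
import pickle;pickle.dump(c,open("g3.pkl","wb"))
E
```

```text
t 4.9 [ 0.5862 -0.1187  0.1241] zang -81.1 [-0.003  0.001] w 0.0186 q7 -1.46 F [ 0.3  0.2 -0.6] M [ 0.   -0.   -0.02]
crop origin 220 153 x 6
```

View pics/g3.png

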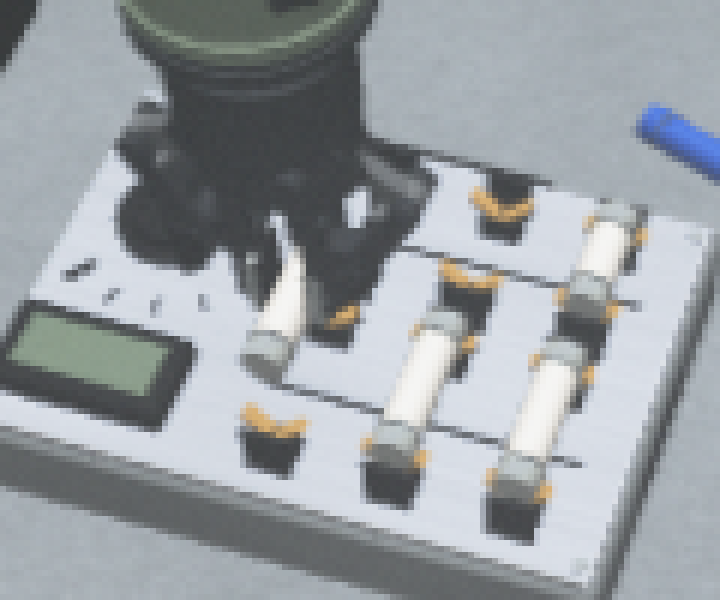

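The crop shows the held fuse hovering left of and above long place 3: its end cap is at (265,360) and the empty V at (275,425). I'll compare its end numerically with the ends of the loaded fuses.

Run:
```python
from h import *;import pickle
c=pickle.load(open("g3.pkl","rb"))
y=np.radians(8.8);ax=np.array([np.cos(y),np.sin(y),0])
Q=np.array([[np.cos(y),-np.sin(y)],[np.sin(y),np.cos(y)]]);o=np.array([.5388,-.1092])
def end(xy,z): 
    p=np.array([*xy,z]);return ((proj(c,[p+.038*ax,p+.024*ax])-[220,153]+.5)*6).round(0).tolist()
for k,p in dict(l1=(.046,.095),l2=(.046,.039)).items(): print(k,end(o+Q@p,.088))
for z in(.1255,.128,.131): print("held",z,end([.5862,-.1187],z))
cr=cv2.resize(c["img"][153:253,220:340],None,fx=6,fy=6,interpolation=3).astype(int)
# profile along the projected axis: R channel and R-B
def prof(a,b):
    a,b=np.array(a),np.array(b);d=(a-b)/np.hypot(*(a-b));L=[]
    for s in range(-70,40,3):
        x,yv=np.round(b+d*(s+np.hypot(*(a-b)))).astype(int); L.append(int(cr[yv-1:yv+2,x-1:x+2].mean()))
    return L
for p,z in(((o+Q@[.046,.095]),.088),((o+Q@[.046,.039]),.088),((.5862,-.1187),.128)): e=end(p,z);print(prof(*e))
P=cloud(c); m=(P[...,2]>.115)&(P[...,2]<.15)&(c["img"].min(2)>120)
q=P[m];q=q[np.linalg.norm(q[:,:2]-[.61,-.115],axis=1)<.05];print(len(q),q.round(3)[np.argsort(q[:,0])][-25:].tolist())
```

```text
l1 [[517.0, 483.0], [527.0, 457.0]]
l2 [[393.0, 450.0], [404.0, 424.0]]
held 0.1255 [[265.0, 366.0], [277.0, 341.0]]
held 0.128 [[264.0, 363.0], [276.0, 337.0]]
held 0.131 [[263.0, 359.0], [276.0, 333.0]]
[243, 242, 243, 243, 244, 243, 243, 242, 242, 244, 243, 243, 225, 224, 158, 164, 188, 200, 200, 199, 195, 190, 169, 129, 123, 119, 121, 114, 114, 85, 86, 80, 75, 75, 75, 73, 73]
[242, 243, 243, 243, 242, 242, 242, 243, 243, 242, 241, 240, 223, 189, 189, 188, 192, 199, 199, 197, 196, 170, 146, 129, 118, 118, 117, 115, 97, 97, 87, 81, 75, 72, 71, 71, 71]
[242, 243, 242, 241, 242, 242, 243, 242, 242, 241, 241, 220, 178, 174, 172, 181, 198, 198, 197, 198, 176, 166, 149, 116, 116, 117, 117, 121, 128, 173, 205, 214, 219, 219, 219, 218, 216]
132 [[0.621, -0.115, 0.136], [0.621, -0.107, 0.132], [0.621, -0.104, 0.13], [0.621, -0.109, 0.135], [0.622, -0.104, 0.127], [0.622, -0.112, 0.135], [0.622, -0.117, 0.136], [0.623, -0.12, 0.135], [0.623, -0.114, 0.135], [0.623, -0.106, 0.132], [0.623, -0.108, 0.135], [0.623, -0.117, 0.134], [0.624, -0.119, 0.133], [0.625, -0.11, 0.135], [0.625, -0.107, 0.133], [0.625, -0.112, 0.118], [0.626, -0.121, 0.134], [0.626, -0.112, 0.135], [0.626, -0.12, 0.122], [0.627, -0.116, 0.121], [0.627, -0.121, 0.131], [0.627, -0.114, 0.118], [0.627, -0.119, 0.12], [0.628, -0.121, 0.123], [0.628, -0.121, 0.129]]
```

>>> jog_arm(targets=[0.01,0,-0.06,0,0,0,1,0.01,0,-0.12,0,0,0,1,0.01,0,-0.16,0,0,0,1,0.01,0,-0.185,0,0,0,1,0.01,0,-0.185,0,0,0,1,0.01,0,-0.185,0,0,0,1])

```text
clock: 5.55
tool_pos: [0.5891, -0.1195, 0.0883]
ee_rot: [[-0.0, 0.988, 0.154], [0.0, 0.154, -0.988], [-1.0, -0.0, -0.0]]
ft_force: [-0.2, -0.5, 0.3]
grip_width: 0.0192
```

Run:
```python
from st import *
st()
```

```text
t 5.55 [ 0.5891 -0.1195  0.0883] zang -81.2 [-0.  0.] w 0.0192 q7 -1.47 F [-0.2 -0.5  0.3] M [-0.03 -0.02 -0.  ]
```

>>> jog_arm(targets=[0,0,-0.005,0,0,0,1,0,0,-0.01,0,0,0,1,0,0,-0.01,0,0,0,1])

```text
clock: 5.85
tool_pos: [0.5891, -0.1195, 0.0864]
ee_rot: [[0.0, 0.988, 0.154], [-0.0, 0.154, -0.988], [-1.0, 0.0, 0.0]]
ft_force: [0.3, 0.1, -0.7]
grip_width: 0.0193
```

>>> jog_arm(targets=[0,0,-0.005,0,0,0,1,0,0,-0.005,0,0,0,1])

```text
clock: 6.05
tool_pos: [0.5891, -0.1194, 0.0852]
ee_rot: [[-0.0, 0.988, 0.154], [0.0, 0.154, -0.988], [-1.0, -0.0, -0.0]]
ft_force: [-0.5, 0.3, -1.5]
grip_width: 0.019
```

>>> jog_arm(targets=[0,0,-0.007,0,0,0,1,0,0,-0.007,0,0,0,1])

```text
clock: 6.25
tool_pos: [0.5892, -0.1189, 0.0842]
ee_rot: [[0.0, 0.988, 0.154], [0.001, 0.154, -0.988], [-1.0, 0.0, -0.0]]
ft_force: [-2.2, 4.0, 5.5]
grip_width: 0.0193
```

>>> jog_arm(targets=[0,0,0,0,0,0,0.1,0,0,0,0,0,0,0.1,0,0,0,0,0,0,0.1,0,0,0,0,0,0,0.1])

```text
clock: 6.65
tool_pos: [0.5891, -0.1195, 0.0838]
ee_rot: [[-0.0, 0.988, 0.154], [-0.0, 0.154, -0.988], [-1.0, -0.0, -0.0]]
ft_force: [0.0, -0.0, -0.2]
grip_width: 0.0385
```

>>> jog_arm(targets=[0,0,0.1,0,0,0,0.1,0,0,0.3,0,0,0,0.1,0,0,0.5,0,0,0,0,0,0.1,0.5,0,0,0,-0.2,0,0.3,0.5,0,0,0,-0.2,0,0.5,0.5,0,0,0,-0.2])

```text
clock: 7.25
tool_pos: [0.589, -0.0189, 0.1842]
ee_rot: [[0.001, 0.988, 0.152], [-0.0, 0.152, -0.988], [-1.0, 0.001, 0.0]]
ft_force: [0.8, 0.3, 0.0]
grip_width: 0.0512
```

Run:
```python
from st import *
st();c=bot.capture("scene");t=bot.capture("top");import pickle;pickle.dump((c,t),open("g4.pkl","wb"))
y=np.radians(8.8);Q=np.array([[np.cos(y),-np.sin(y)],[np.sin(y),np.cos(y)]]);o=np.array([.5388,-.1092])
for n,im in(("S",c),("T",t)):
  for k,p in dict(l1=(.046,.095),l2=(.046,.039),l3=(.046,-.017)).items():
    try: m,w,a=ceramic(im,o+Q@p,.088);print(n,k,((m-o)@Q*1e3).round(1),w.round(0),round(a-8.8,1))
    except Exception as e: print(n,k,e)
u,v=proj(c,[.56,-.1,.09])[0].astype(int);cv2.imwrite("pics/g4.png",cv2.resize(c["img"][v-50:v+50,u-60:u+60],None,fx=5,fy=5,interpolation=3))
```

```text
t 7.25 [ 0.589  -0.0189  0.1842] zang -81.3 [ 0.001 -0.   ] w 0.0512 q7 -1.62 F [0.8 0.3 0. ] M [-0.02 -0.03  0.02]
S l1 [45.1 98.7] [47.  7.] 0.2
S l2 [45.2 38.3] [49. 19.] 0.3
S l3 [ 46.4 -14. ] [47.  7.] 0.3
T l1 [ 99.2 137.6] [56. 26.] -12.4
T l2 [ 62.2 -23.6] [43.  9.] -8.0
T l3 [ 62.2 -23.7] [43. 10.] -8.0
```

View pics/g4.png

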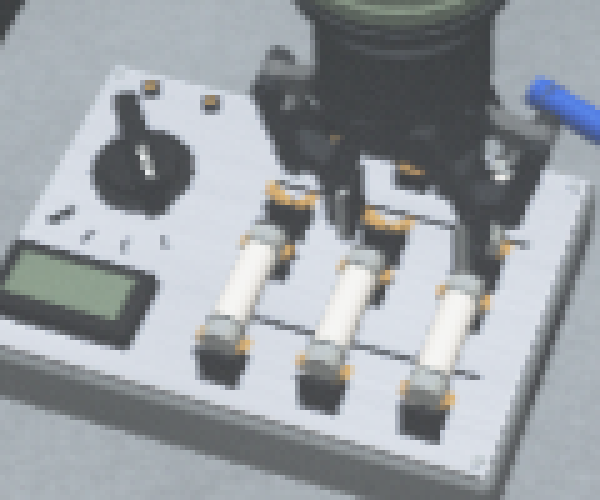

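The long fuse sits like its neighbours: the ceramic centre is at x 46.4 in the tester frame, against 45.1 and 45.2 for the loaded ones. The crop shows both its ends down in the contacts at (255,235) and (222,335). Next is the short fuse near (0.616, 0.236).

>>> jog_arm(targets=[0,0.25,0,0,0,0.06,-0.2,0,0.5,0,0,0,0.12,-0.2,0,0.75,0,0,0,0.19,-0.2,0,1,0,0,0,0.258,-0.2])

```text
clock: 7.75
tool_pos: [0.5889, 0.1822, 0.184]
ee_rot: [[0.0, 0.845, 0.534], [-0.0, 0.534, -0.845], [-1.0, 0.0, 0.0]]
ft_force: [2.0, -0.4, -0.2]
grip_width: 0.0513
```

>>> jog_arm(targets=[0.135,0.275,-0.1,0,0,0,-0.2,0.135,0.275,-0.35,0,0,0,-0.2,0.135,0.275,-0.6,0,0,0,-0.2,0.135,0.275,-0.8,0,0,0,-0.2,0.135,0.275,-0.89,0,0,0,-0.2,0.135,0.275,-0.89,0,0,0,-0.2])

```text
clock: 8.35
tool_pos: [0.6149, 0.235, 0.0039]
ee_rot: [[-0.003, 0.847, 0.531], [-0.001, 0.531, -0.847], [-1.0, -0.004, -0.001]]
ft_force: [-0.0, 0.2, 0.7]
grip_width: 0.0514
```

>>> jog_arm(targets=[0,0,0,0,0,0,1,0,0,0,0,0,0,1,0,0,0,0,0,0,1,0,0,0,0,0,0,1,0,0,0,0,0,0,1,0,0,0,0,0,0,1])

```text
clock: 8.95
tool_pos: [0.6175, 0.236, 0.0086]
ee_rot: [[0.003, 0.848, 0.53], [0.001, 0.53, -0.848], [-1.0, 0.004, 0.001]]
ft_force: [-0.7, 0.1, 8.3]
grip_width: 0.0193
```

>>> jog_arm(targets=[0,0,0.2,0,0,0,1,0,0,0.45,0,0,0,1,0,0,0.7,0,0,0,1,0,0,0.75,0,0,0,1,0,0,0.75,0,0,0,1])

```text
clock: 9.45
tool_pos: [0.6175, 0.2359, 0.1597]
ee_rot: [[0.005, 0.848, 0.53], [0.002, 0.53, -0.848], [-1.0, 0.006, 0.001]]
ft_force: [-0.1, 1.0, -0.9]
grip_width: 0.0188
```

Run:
```python
from st import *
st()
```

```text
t 9.45 [0.6175 0.2359 0.1597] zang -58.0 [0.005 0.002] w 0.0188 q7 -1.67 F [-0.1  1.  -0.9] M [0.06 0.02 0.01]
```

>>> jog_arm(targets=[-0.08,-0.23,0,0,0,-0.06,1,-0.16,-0.46,0,0,0,-0.12,1,-0.24,-0.69,0,0,0,-0.19,1,-0.325,-0.95,0,0,0,-0.258,1])

```text
clock: 9.85
tool_pos: [0.5512, 0.0483, 0.1553]
ee_rot: [[-0.001, 0.989, 0.149], [-0.0, 0.149, -0.989], [-1.0, -0.001, 0.0]]
ft_force: [2.2, -1.4, 0.4]
grip_width: 0.0192
```

>>> jog_arm(targets=[-0.08,-0.23,0,0,0,0,1,-0.16,-0.46,0,0,0,0,1,-0.24,-0.69,0,0,0,0,1,-0.278,-0.893,0,0,0,0,1,-0.278,-0.893,-0.17,0,0,0,1,-0.278,-0.893,-0.17,0,0,0,1,-0.278,-0.893,-0.17,0,0,0,1])

```text
clock: 10.55
tool_pos: [0.4966, -0.1277, 0.1217]
ee_rot: [[-0.002, 0.988, 0.154], [0.001, 0.154, -0.988], [-1.0, -0.002, -0.001]]
ft_force: [-0.2, 0.4, 0.2]
grip_width: 0.0193
```

Run:
```python
from st import *
s=st();c=bot.capture("scene")
y=np.radians(8.8);ax=np.array([np.cos(y),np.sin(y),0]);Q=np.array([[np.cos(y),-np.sin(y)],[np.sin(y),np.cos(y)]]);o=np.array([.5388,-.1092])
def prof(p,z,L):
    r=[]
    for s in np.arange(.0,.044,.002)-.03+0: 
        r.append(proj(c,np.array([p[0],p[1],z])+ax*(L/2+s))[0])
    m=np.array(r,np.float32);return cv2.remap(c["img"],m[:,:1],m[:,1:],cv2.INTER_LINEAR).reshape(-1,3).mean(1).astype(int).tolist()
print("s1",prof(o+Q@[-.046,.095],.088,.057))
tp=s["tool_pos"]
for dz in(.002,.004): print("held",dz,prof(tp[:2],tp[2]+dz,.057))
u,v=proj(c,[.51,-.12,.11])[0].astype(int);cv2.imwrite("pics/g5.png",cv2.resize(c["img"][v-45:v+45,u-55:u+55],None,fx=6,fy=6,interpolation=3))
```

```text
t 10.55 [ 0.4966 -0.1277  0.1217] zang -81.1 [-0.002  0.001] w 0.0193 q7 -1.44 F [-0.2  0.4  0.2] M [-0.02  0.01 -0.03]
s1 [242, 242, 243, 243, 243, 241, 233, 211, 171, 176, 197, 198, 196, 176, 148, 127, 119, 119, 115, 107, 93, 83]
held 0.002 [238, 242, 241, 241, 228, 205, 186, 184, 194, 197, 195, 186, 163, 139, 120, 118, 118, 122, 136, 178, 210, 217]
held 0.004 [240, 242, 242, 242, 241, 221, 193, 184, 189, 196, 198, 196, 182, 153, 132, 118, 117, 118, 126, 148, 192, 214]
```

View pics/g5.png

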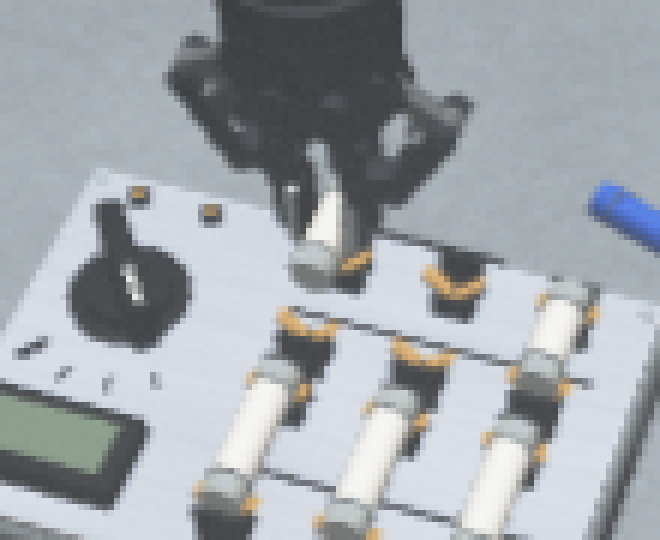

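The held short fuse is near place 3 (held cap at (313,265), V at (357,258)) but about 5 mm short in y and 2–3 mm short along its axis. I'll correct that and lower it.

>>> jog_arm(targets=[0.0105,-0.0245,0,0,0,0,1,0.0105,-0.0245,0,0,0,0,1,0.0105,-0.0245,0,0,0,0,1])

```text
clock: 10.9
tool_pos: [0.4994, -0.1334, 0.1224]
ee_rot: [[0.001, 0.988, 0.154], [-0.0, 0.154, -0.988], [-1.0, 0.001, 0.0]]
ft_force: [0.1, -0.5, -0.5]
grip_width: 0.0191
```

>>> jog_arm(targets=[0,0,-0.06,0,0,0,1,0,0,-0.12,0,0,0,1,0,0,-0.16,0,0,0,1,0,0,-0.165,0,0,0,1,0,0,-0.165,0,0,0,1])

```text
clock: 11.4
tool_pos: [0.4989, -0.1333, 0.0884]
ee_rot: [[-0.001, 0.988, 0.154], [0.0, 0.154, -0.988], [-1.0, -0.001, -0.0]]
ft_force: [1.1, 1.4, -0.3]
grip_width: 0.019
```

>>> jog_arm(targets=[0,0,-0.01,0,0,0,1,0,0,-0.01,0,0,0,1])

```text
clock: 11.6
tool_pos: [0.4993, -0.1335, 0.087]
ee_rot: [[0.001, 0.988, 0.154], [-0.0, 0.154, -0.988], [-1.0, 0.001, 0.0]]
ft_force: [-0.3, 0.1, -0.1]
grip_width: 0.0193
```

>>> jog_arm(targets=[0,0,-0.005,0,0,0,1,0,0,-0.005,0,0,0,1])

```text
clock: 11.8
tool_pos: [0.4993, -0.1331, 0.0863]
ee_rot: [[0.001, 0.988, 0.154], [0.0, 0.154, -0.988], [-1.0, 0.001, -0.0]]
ft_force: [-1.8, 3.2, 6.8]
grip_width: 0.0192
```

>>> jog_arm(targets=[0,0,0,0,0,0,0.1,0,0,0,0,0,0,0.1,0,0,0,0,0,0,0.1,0,0,0,0,0,0,0.1])

```text
clock: 12.2
tool_pos: [0.499, -0.1335, 0.0859]
ee_rot: [[-0.0, 0.988, 0.154], [-0.0, 0.154, -0.988], [-1.0, -0.0, -0.0]]
ft_force: [-0.4, -0.4, -0.5]
grip_width: 0.0383
```

>>> jog_arm(targets=[0,0,0.1,0,0,0,0.1,0,0,0.3,0,0,0,0.1,0,0.1,0.5,0,0,0,0,0,0.3,0.5,0,0,0,-0.2,0,0.55,0.5,0,0,0,-0.2,0,0.8,0.5,0,0,0,-0.2])

```text
clock: 12.8
tool_pos: [0.4989, 0.0278, 0.1863]
ee_rot: [[0.001, 0.988, 0.152], [-0.0, 0.152, -0.988], [-1.0, 0.001, 0.0]]
ft_force: [2.2, -0.0, 0.6]
grip_width: 0.0512
```

Run:
```python
from st import *
st();c=bot.capture("scene");t=bot.capture("top")
y=np.radians(8.8);Q=np.array([[np.cos(y),-np.sin(y)],[np.sin(y),np.cos(y)]]);o=np.array([.5388,-.1092])
for n,im in(("S",c),("T",t)):
  for k,p in dict(s1=(-.046,.095),s3=(-.046,-.017),l1=(.046,.095),l2=(.046,.039),l3=(.046,-.017)).items():
    try: m,w,a=ceramic(im,o+Q@p,.088);print(n,k,((m-o)@Q*1e3).round(1),w.round(0),round(a-8.8,1))
    except Exception as e: print(n,k,e)
fuses(t,[np.array([.4515,.334])]);print(ceramic(t,[.4515,.334],.0105))
u,v=proj(c,[.53,-.1,.09])[0].astype(int);cv2.imwrite("pics/g6.png",cv2.resize(c["img"][v-50:v+50,u-60:u+60],None,fx=5,fy=5,interpolation=3))
```

```text
t 12.8 [0.4989 0.0278 0.1863] zang -81.2 [ 0.001 -0.   ] w 0.0512 q7 -1.74 F [ 2.2 -0.   0.6] M [-0.03 -0.1  -0.04]
S s1 [-48.  94.] [29. 18.] 4.2
S s3 [-47. -18.] [28. 17.] 5.1
S l1 [44.7 98.6] [48.  7.] 0.4
S l2 [45.5 38.1] [49. 18.] -0.0
S l3 [ 46.9 -14.2] [47.  7.] -0.2
T s1 [-8.3 82.6] [39. 15.] 32.5
T s3 [-44.8 -16.6] [28. 17.] 2.9
T l1 [47.6 39.8] [47. 18.] 0.2
T l2 [47.7 39.8] [47. 18.] -0.2
T l3 [ 48.9 -16.4] [47. 17.] -0.9
[0.452 0.334] 350 [469.  341.4  94.3  84.9 -27.4] mean [0.4672 0.3408] hmax 0.026
(array([0.45271409, 0.33381424]), array([28.34294419, 15.35168631]), np.float64(33.42685850900958))
```

View pics/g6.png

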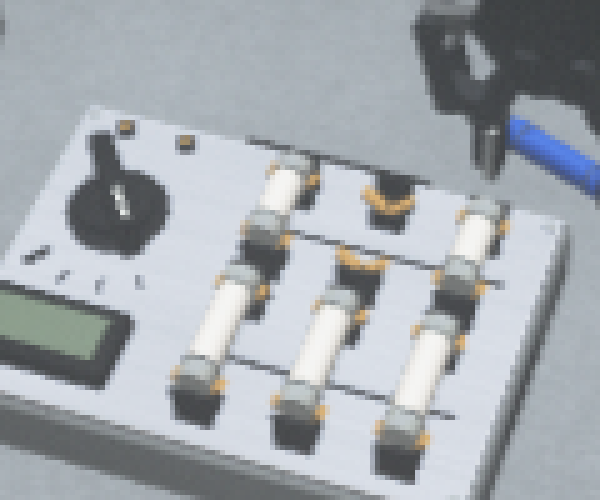

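The short fuse sits in place 3 (crop: caps at (292,165) and (265,230)), at x −47.0, y −18 in the tester frame against −48.0 for the loaded neighbour. Now the last fuse.

>>> jog_arm(targets=[-0.03,0.2,0,0,0,0.06,-0.2,-0.06,0.4,0,0,0,0.12,-0.2,-0.1,0.6,0,0,0,0.19,-0.2,-0.13,0.8,0,0,0,0.26,-0.2,-0.15,0.95,0,0,0,0.269,-0.2])

```text
clock: 13.4
tool_pos: [0.4683, 0.2189, 0.186]
ee_rot: [[-0.0, 0.835, 0.55], [0.001, 0.55, -0.835], [-1.0, 0.0, -0.001]]
ft_force: [0.6, -0.2, -0.1]
grip_width: 0.051
```

>>> jog_arm(targets=[-0.03,0.2,0,0,0,0,-0.2,-0.06,0.4,0,0,0,0,-0.2,-0.087,0.58,-0.05,0,0,0,-0.2,-0.087,0.58,-0.25,0,0,0,-0.2,-0.087,0.58,-0.45,0,0,0,-0.2,-0.087,0.58,-0.45,0,0,0,-0.2])

```text
clock: 14.0
tool_pos: [0.4495, 0.3309, 0.0919]
ee_rot: [[-0.006, 0.838, 0.546], [-0.004, 0.546, -0.838], [-1.0, -0.007, 0.001]]
ft_force: [-1.2, 0.5, 0.7]
grip_width: 0.0511
```

Run:
```python
from st import *
st()
```

```text
t 14.0 [0.4495 0.3309 0.0919] zang -56.9 [-0.006 -0.004] w 0.0511 q7 -2.04 F [-1.2  0.5  0.7] M [-0.03  0.01 -0.01]
```

>>> jog_arm(targets=[0,0.005,-0.2,0,0,0,-0.2,0,0.005,-0.35,0,0,0,-0.2,0,0.005,-0.42,0,0,0,-0.2,0,0.005,-0.425,0,0,0,-0.2])

```text
clock: 14.4
tool_pos: [0.4517, 0.3333, 0.0109]
ee_rot: [[-0.001, 0.838, 0.545], [-0.001, 0.545, -0.838], [-1.0, -0.001, 0.0]]
ft_force: [-0.0, -0.9, -0.8]
grip_width: 0.0511
```

>>> jog_arm(targets=[0,0,0,0,0,0,1,0,0,0,0,0,0,1,0,0,0,0,0,0,1,0,0,0,0,0,0,1,0,0,0,0,0,0,1,0,0,0,0,0,0,1])

```text
clock: 15.0
tool_pos: [0.4526, 0.334, 0.0126]
ee_rot: [[0.002, 0.838, 0.545], [0.001, 0.545, -0.838], [-1.0, 0.002, 0.0]]
ft_force: [-1.4, -2.2, 11.0]
grip_width: 0.0176
```

>>> jog_arm(targets=[0,0,0.2,0,0,0,1,0,0,0.45,0,0,0,1,0,0,0.7,0,0,0,1,0,0,0.75,0,0,0,1,0,0,0.75,0,0,0,1])

```text
clock: 15.5
tool_pos: [0.4527, 0.334, 0.1638]
ee_rot: [[0.004, 0.839, 0.545], [0.003, 0.545, -0.839], [-1.0, 0.005, 0.0]]
ft_force: [0.1, 0.2, -1.3]
grip_width: 0.0176
```

Run:
```python
from st import *
st()
```

```text
t 15.5 [0.4527 0.334  0.1638] zang -57.0 [0.004 0.003] w 0.0176 q7 -1.99 F [ 0.1  0.2 -1.3] M [-0.01  0.06 -0.01]
```

The tool ended 4–6 mm higher than on the other grips (width 17.6 mm), so this fuse is pinched above its middle. I'll put it back down and regrip lower.

>>> jog_arm(targets=[0,0,-0.2,0,0,0,1,0,0,-0.4,0,0,0,1,0,0,-0.6,0,0,0,1,0,0,-0.72,0,0,0,1,0,0,-0.745,0,0,0,1,0,0,-0.745,0,0,0,1,0,0,-0.745,0,0,0,-0.2,0,0,-0.745,0,0,0,-0.2,0,0,-0.745,0,0,0,-0.2,0,0,-0.75,0,0,0,-0.2])

```text
clock: 16.5
tool_pos: [0.4517, 0.3335, 0.011]
ee_rot: [[0.0, 0.838, 0.545], [0.0, 0.545, -0.838], [-1.0, 0.0, -0.0]]
ft_force: [-0.0, 0.2, 0.3]
grip_width: 0.0512
```

>>> jog_arm(targets=[0,0,-0.015,0,0,0,-0.2,0,0,-0.027,0,0,0,-0.2,0,0,-0.027,0,0,0,-0.2])

```text
clock: 16.8
tool_pos: [0.4515, 0.3334, 0.0051]
ee_rot: [[-0.0, 0.838, 0.545], [-0.0, 0.545, -0.838], [-1.0, -0.001, 0.0]]
ft_force: [0.9, -0.2, -0.2]
grip_width: 0.0512
```

>>> jog_arm(targets=[0,0,0,0,0,0,1,0,0,0,0,0,0,1,0,0,0,0,0,0,1,0,0,0,0,0,0,1,0,0,0,0,0,0,1,0,0,0,0,0,0,1])

```text
clock: 17.4
tool_pos: [0.4517, 0.3336, 0.0057]
ee_rot: [[0.0, 0.838, 0.545], [0.0, 0.545, -0.838], [-1.0, 0.0, 0.0]]
ft_force: [-1.1, -0.8, 5.3]
grip_width: 0.0195
```

>>> jog_arm(targets=[0,0,0.2,0,0,0,1,0,0,0.45,0,0,0,1,0,0,0.7,0,0,0,1,0,0,0.75,0,0,0,1,0,0,0.75,0,0,0,1])

```text
clock: 17.9
tool_pos: [0.4525, 0.3339, 0.1573]
ee_rot: [[0.003, 0.839, 0.545], [0.002, 0.545, -0.839], [-1.0, 0.003, -0.0]]
ft_force: [0.4, -0.0, -1.5]
grip_width: 0.0195
```

Run:
```python
from st import *
st()
```

```text
t 17.9 [0.4525 0.3339 0.1573] zang -57.0 [0.003 0.002] w 0.0195 q7 -2.0 F [ 0.4 -0.  -1.5] M [ 0.02 -0.01  0.06]
```

>>> jog_arm(targets=[0.02,-0.2,0,0,0,-0.06,1,0.04,-0.4,0,0,0,-0.12,1,0.06,-0.6,0,0,0,-0.19,1,0.08,-0.8,0,0,0,-0.26,1,0.088,-0.95,0,0,0,-0.269,1])

```text
clock: 18.4
tool_pos: [0.4686, 0.1407, 0.1539]
ee_rot: [[-0.002, 0.989, 0.148], [-0.002, 0.148, -0.989], [-1.0, -0.002, 0.001]]
ft_force: [-0.1, 0.2, -0.4]
grip_width: 0.0192
```

>>> jog_arm(targets=[0.02,-0.2,0,0,0,0,1,0.04,-0.4,0,0,0,0,1,0.06,-0.6,0,0,0,0,1,0.08,-0.8,0,0,0,0,1,0.088,-0.95,0,0,0,0,1])

```text
clock: 18.9
tool_pos: [0.486, -0.0491, 0.1539]
ee_rot: [[-0.002, 0.988, 0.152], [-0.0, 0.152, -0.988], [-1.0, -0.002, 0.0]]
ft_force: [1.1, 0.7, -0.5]
grip_width: 0.0194
```

>>> jog_arm(targets=[0,-0.158,0,0,0,0,1,0,-0.158,-0.165,0,0,0,1,0,-0.158,-0.165,0,0,0,1,0,-0.158,-0.165,0,0,0,1])

```text
clock: 19.3
tool_pos: [0.486, -0.0774, 0.1217]
ee_rot: [[-0.003, 0.988, 0.154], [0.001, 0.154, -0.988], [-1.0, -0.003, -0.001]]
ft_force: [0.1, 0.6, 0.0]
grip_width: 0.0194
```

Run:
```python
from st import *
s=st();c=bot.capture("scene")
y=np.radians(8.8);ax=np.array([np.cos(y),np.sin(y),0]);Q=np.array([[np.cos(y),-np.sin(y)],[np.sin(y),np.cos(y)]]);o=np.array([.5388,-.1092])
def prof(p,z,L):
    m=np.array([proj(c,np.array([p[0],p[1],z])+ax*(L/2+q))[0] for q in np.arange(-.026,.006,.001)],np.float32)
    return cv2.remap(c["img"],m[:,:1],m[:,1:],cv2.INTER_LINEAR).reshape(-1,3).mean(1).astype(int).tolist()
for k,p in dict(s1=(-.046,.095),s3=(-.046,-.017)).items(): print(k,prof(o+Q@p,.088,.057))
tp=s["tool_pos"]
for dz in(.0035,.0045): print("held",dz,prof(tp[:2],tp[2]+dz,.057))
```

```text
t 19.3 [ 0.486  -0.0774  0.1217] zang -81.1 [-0.003  0.001] w 0.0194 q7 -1.57 F [0.1 0.6 0. ] M [ 0.04 -0.04  0.03]
s1 [242, 243, 243, 243, 242, 242, 241, 237, 233, 229, 211, 188, 170, 161, 174, 186, 196, 199, 198, 197, 195, 187, 175, 162, 147, 135, 126, 118, 118, 118, 118, 116]
s3 [242, 241, 241, 241, 241, 241, 241, 240, 239, 224, 208, 190, 177, 180, 186, 194, 197, 197, 196, 196, 194, 190, 187, 179, 160, 144, 127, 119, 118, 118, 117, 115]
held 0.0035 [241, 241, 238, 235, 231, 223, 205, 189, 174, 174, 182, 190, 196, 196, 196, 196, 192, 180, 168, 152, 139, 129, 121, 116, 117, 117, 117, 118, 119, 121, 123, 136]
held 0.0045 [241, 241, 241, 238, 235, 230, 220, 202, 185, 174, 176, 184, 191, 197, 196, 196, 196, 190, 177, 162, 146, 135, 127, 120, 116, 117, 117, 117, 118, 119, 121, 124]
```

>>> jog_arm(targets=[0.019,0,0,0,0,0,1,0.019,0,0,0,0,0,1,0.019,0,-0.06,0,0,0,1,0.019,0,-0.12,0,0,0,1,0.019,0,-0.16,0,0,0,1,0.019,0,-0.165,0,0,0,1,0.019,0,-0.165,0,0,0,1])

```text
clock: 20.05
tool_pos: [0.4904, -0.078, 0.0891]
ee_rot: [[-0.001, 0.988, 0.154], [0.0, 0.154, -0.988], [-1.0, -0.001, -0.0]]
ft_force: [0.9, 0.0, -1.1]
grip_width: 0.0194
```

>>> jog_arm(targets=[0,0,-0.01,0,0,0,1,0,0,-0.01,0,0,0,1])

```text
clock: 20.25
tool_pos: [0.4907, -0.0781, 0.0875]
ee_rot: [[0.0, 0.988, 0.154], [0.0, 0.154, -0.988], [-1.0, 0.0, 0.0]]
ft_force: [0.9, 0.1, -0.7]
grip_width: 0.0196
```

Exactly on target. I'll lower it in 1 mm steps to contact.

>>> jog_arm(targets=[0,0,-0.008,0,0,0,1,0,0,-0.008,0,0,0,1])

```text
clock: 20.45
tool_pos: [0.4906, -0.0781, 0.0859]
ee_rot: [[0.0, 0.988, 0.153], [0.0, 0.153, -0.988], [-1.0, 0.0, -0.0]]
ft_force: [0.2, -0.8, 0.1]
grip_width: 0.0192
```

>>> jog_arm(targets=[0,0,-0.006,0,0,0,1,0,0,-0.006,0,0,0,1])

```text
clock: 20.65
tool_pos: [0.4906, -0.0781, 0.0846]
ee_rot: [[-0.0, 0.988, 0.154], [0.0, 0.154, -0.988], [-1.0, -0.0, -0.0]]
ft_force: [-0.1, 0.7, -0.4]
grip_width: 0.0193
```

>>> jog_arm(targets=[0,0,-0.006,0,0,0,1,0,0,-0.006,0,0,0,1,0,0,-0.006,0,0,0,0.1,0,0,-0.006,0,0,0,0.1,0,0,-0.006,0,0,0,0.1,0,0,-0.006,0,0,0,0.1])

```text
clock: 21.25
tool_pos: [0.4906, -0.0781, 0.0835]
ee_rot: [[-0.0, 0.988, 0.153], [-0.0, 0.153, -0.988], [-1.0, -0.0, 0.0]]
ft_force: [0.3, 0.2, -0.2]
grip_width: 0.0385
```

>>> jog_arm(targets=[0,0,0.1,0,0,0,0.1,0,0,0.3,0,0,0,0.1,0,0,0.45,0,0,0,0.1,0.06,-0.25,0.45,0,0,0.1,0.1,0.12,-0.5,0.45,0,0,0.2,0.1,0.18,-0.73,0.45,0,0,0.3,0.1,0.18,-0.73,0.45,0,0,0.4,0.1,0.18,-0.73,0.45,0,0,0.4,0.1,0.18,-0.73,0.45,0,0,0.4,0.1])

```text
clock: 22.15
tool_pos: [0.5264, -0.2246, 0.1732]
ee_rot: [[-0.0, 0.709, 0.705], [0.0, 0.705, -0.709], [-1.0, 0.0, -0.001]]
ft_force: [0.1, -0.3, 0.2]
grip_width: 0.0383
```

Run:
```python
from st import *
import pickle
s=st();c=bot.capture("scene");t=bot.capture("top");pickle.dump((c,t),open("g7.pkl","wb"))
y=np.radians(8.8);Q=np.array([[np.cos(y),-np.sin(y)],[np.sin(y),np.cos(y)]]);o=np.array([.5388,-.1092])
for n,im in(("S",c),("T",t)):
  for k,p in dict(s1=(-.046,.095),s2=(-.046,.039),s3=(-.046,-.017),l1=(.046,.095),l2=(.046,.039),l3=(.046,-.017)).items():
    try: m,w,a=ceramic(im,o+Q@p,.088);print(n,k,((m-o)@Q*1e3).round(1),w.round(0),round(a-8.8,1))
    except Exception as e: print(n,k,e)
# handle: black points 30-50 mm above the deck, from the first pictures
d=pickle.load(open("cap0.pkl","rb"));dial=o+Q@[-.03,-.112]
for n in d:
    P=cloud(d[n]);m=(P[...,2]>.088)&(P[...,2]<.115)&(np.linalg.norm(P[...,:2]-dial,axis=-1)<.06)
    q=P[m];r=ray(d[n],np.argwhere(m)[:,::-1],.104);print(n,m.sum(),"bar",rect(r[:,:2]),"expected mid",(dial*1e3+10*np.array([np.cos(np.radians(44.8)),np.sin(np.radians(44.8))])).round(1))
u,v=proj(c,[.53,-.14,.1])[0].astype(int);cv2.imwrite("pics/g7.png",cv2.resize(c["img"][v-60:v+50,u-65:u+65],None,fx=5,fy=5,interpolation=3))
```

```text
t 22.15 [ 0.5264 -0.2246  0.1732] zang -45.2 [-0.  0.] w 0.0383 q7 -0.73 F [ 0.1 -0.3  0.2] M [ 0.03 -0.   -0.04]
S s1 [-46.9  98.2] [27.  7.] 1.3
S s2 [-47.5  38. ] [29. 17.] 6.8
S s3 [-47.5 -18.3] [28. 16.] 5.0
S l1 [44.5 98.2] [48.  7.] 0.7
S l2 [45.4 38. ] [49. 18.] 0.3
S l3 [ 46.3 -14.4] [48.  7.] 0.4
T s1 [-45.1  96.1] [29. 16.] 0.6
T s2 [-44.4  39.6] [28. 17.] -0.2
T s3 [-44.8 -16.6] [28. 16.] 2.9
T l1 [47.2 96.1] [47. 18.] 0.4
T l2 [47.7 39.8] [47. 18.] -0.2
T l3 [ 49.  -16.4] [47. 17.] -0.9
scene 114 bar [ 543.2 -213.1   77.8   14.2   44.7] expected mid [ 533.4 -217.4]
top 103 bar [ 534.3 -211.7   68.    16.6   46.1] expected mid [ 533.4 -217.4]
```

View pics/g7.png

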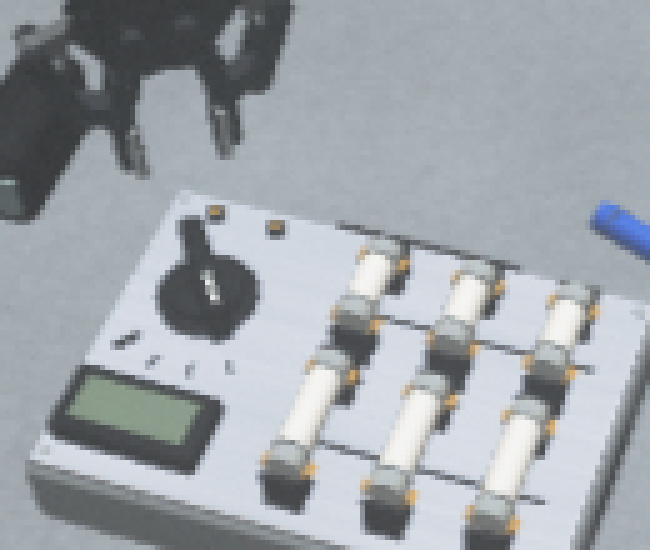

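All six fuses are seated: positions agree within about 1.5 mm in both views, and the crop shows every cap down in its brass. The handle bar is at (210,270) with its axis where I expected. Next I'll go down over the switch and grip the bar.

>>> jog_arm(targets=[0,0,-0.2,0,0,0,0.1,0,0,-0.35,0,0,0,0.1,0,0,-0.43,0,0,0,0.1,0,0,-0.47,0,0,0,0.1,0,0,-0.47,0,0,0,0.1], grip_force=40)

```text
clock: 22.75
tool_pos: [0.5265, -0.2236, 0.079]
ee_rot: [[-0.001, 0.709, 0.705], [0.0, 0.705, -0.709], [-1.0, -0.001, -0.001]]
ft_force: [-0.5, 0.3, 0.3]
grip_width: 0.0385
```

>>> jog_arm(targets=[0,0,0,0,0,0,1,0,0,0,0,0,0,1,0,0,0,0,0,0,1,0,0,0,0,0,0,1,0,0,0,0,0,0,1])

```text
clock: 23.25
tool_pos: [0.5278, -0.2247, 0.0808]
ee_rot: [[0.003, 0.709, 0.705], [-0.001, 0.705, -0.709], [-1.0, 0.001, 0.003]]
ft_force: [3.5, -2.9, 7.9]
grip_width: 0.013
```

Run:
```python
from st import *
st()
```

```text
t 23.25 [ 0.5278 -0.2247  0.0808] zang -45.2 [ 0.003 -0.001] w 0.013 q7 -0.79 F [ 3.5 -2.9  7.9] M [-0.57 -0.61  0.1 ]
```

>>> jog_arm(targets=[0.003,-0.003,0.01,0,0,0,1,0.003,-0.003,0.01,0,0,0,1,0.003,-0.003,0.01,0,0,0,1], grip_force=100)

```text
clock: 23.55
tool_pos: [0.5277, -0.2247, 0.0812]
ee_rot: [[0.001, 0.709, 0.705], [0.0, 0.705, -0.709], [-1.0, 0.001, 0.0]]
ft_force: [7.9, -2.5, -18.9]
grip_width: 0.0119
```

>>> jog_arm(targets=[0,0,0,0,0,-0.05,1,0,0,0,0,0,-0.1,1,0,0,0,0,0,-0.15,1,0,0,0,0,0,-0.2,1,0,0,0,0,0,-0.267,1,0,0,0,0,0,-0.267,1])

```text
clock: 24.15
tool_pos: [0.5276, -0.2243, 0.0812]
ee_rot: [[0.001, 0.936, 0.352], [0.0, 0.352, -0.936], [-1.0, 0.001, -0.0]]
ft_force: [7.7, -2.4, -17.6]
grip_width: 0.012
```

Run:
```python
from st import *
st()
```

```text
t 24.15 [ 0.5276 -0.2243  0.0812] zang -69.4 [0.001 0.   ] w 0.012 q7 -1.12 F [  7.7  -2.4 -17.6] M [-0.43 -1.63  0.  ]
```

>>> jog_arm(targets=[0,0,-0.004,0,0,-0.06,1,0,0,-0.004,0,0,-0.13,1,0,0,-0.004,0,0,-0.2,1,0,0,-0.004,0,0,-0.267,1,0,0,-0.004,0,0,-0.33,1,0,0,-0.004,0,0,-0.4,1,0,0,-0.004,0,0,-0.46,1,0,0,-0.004,0,0,-0.5,1,0,0,-0.004,0,0,-0.5,1])

```text
clock: 25.05
tool_pos: [0.5278, -0.2237, 0.081]
ee_rot: [[0.001, 0.912, -0.41], [0.001, -0.41, -0.912], [-1.0, 0.0, -0.001]]
ft_force: [2.6, 4.1, -0.0]
grip_width: 0.0118
```

Run:
```python
from st import *
st()
```

```text
t 25.05 [ 0.5278 -0.2237  0.081 ] zang -114.2 [0.001 0.001] w 0.0118 q7 -1.73 F [ 2.6  4.1 -0. ] M [ 1.2  -0.83  0.22]
```

>>> jog_arm(targets=[0,0,0,0,0,-0.02,1,0,0,0,0,0,-0.035,1,0,0,0,0,0,-0.035,1])

```text
clock: 25.35
tool_pos: [0.5278, -0.2237, 0.081]
ee_rot: [[0.001, 0.889, -0.457], [0.001, -0.457, -0.889], [-1.0, 0.0, -0.001]]
ft_force: [3.9, 5.9, 0.9]
grip_width: 0.012
```

Run:
```python
from st import *
st()
```

```text
t 25.35 [ 0.5278 -0.2237  0.081 ] zang -117.2 [0.001 0.001] w 0.012 q7 -1.77 F [3.9 5.9 0.9] M [ 1.34 -0.79  0.17]
```

>>> jog_arm(targets=[0,0,0,0,0,-0.025,1,0,0,0,0,0,-0.025,1,0,0,0,0,0,-0.025,1])

```text
clock: 25.65
tool_pos: [0.5278, -0.2237, 0.081]
ee_rot: [[0.001, 0.872, -0.49], [0.001, -0.49, -0.872], [-1.0, 0.0, -0.001]]
ft_force: [3.5, 4.8, -0.3]
grip_width: 0.0122
```

Run:
```python
from st import *
st()
```

```text
t 25.65 [ 0.5278 -0.2237  0.081 ] zang -119.3 [0.001 0.001] w 0.0122 q7 -1.8 F [ 3.5  4.8 -0.3] M [ 1.18 -0.79  1.55]
```

>>> jog_arm(targets=[0,0,0,0,0,-0.025,1,0,0,0,0,0,-0.025,1,0,0,0,0,0,-0.025,1])

```text
clock: 25.95
tool_pos: [0.5278, -0.2237, 0.081]
ee_rot: [[0.001, 0.853, -0.523], [0.0, -0.523, -0.853], [-1.0, 0.0, -0.001]]
ft_force: [3.4, 5.8, 3.1]
grip_width: 0.0122
```

Run:
```python
from st import *
st()
```

```text
t 25.95 [ 0.5278 -0.2237  0.081 ] zang -121.5 [0.001 0.   ] w 0.0122 q7 -1.83 F [3.4 5.8 3.1] M [ 1.16 -0.69  2.52]
```

The torque jumps from 0.2 to 1.6–2.5 N m, so the switch is hard on the stop. I'll ease off slightly while still pressing, then check everything.

>>> jog_arm(targets=[0,0,0,0,0,0.022,1,0,0,0,0,0,0.022,1,0,0,0,0,0,0.022,1])

```text
clock: 26.25
tool_pos: [0.5278, -0.2237, 0.081]
ee_rot: [[0.001, 0.87, -0.494], [0.001, -0.494, -0.87], [-1.0, 0.0, -0.001]]
ft_force: [2.4, 5.9, 2.6]
grip_width: 0.0119
```

Run:
```python
from st import *
s=st();c=bot.capture("scene");t=bot.capture("top")
y=np.radians(8.8);Q=np.array([[np.cos(y),-np.sin(y)],[np.sin(y),np.cos(y)]]);o=np.array([.5388,-.1092])
for n,im in(("S",c),("T",t)):
  for k,p in dict(s1=(-.046,.095),s2=(-.046,.039),s3=(-.046,-.017),l1=(.046,.095),l2=(.046,.039),l3=(.046,-.017)).items():
    try: m,w,a=ceramic(im,o+Q@p,.088);print(n,k,((m-o)@Q*1e3).round(1),w.round(0),round(a-8.8,1))
    except Exception as e: print(n,k,e)
u,v=proj(c,[.53,-.14,.1])[0].astype(int);cv2.imwrite("pics/g8.png",cv2.resize(c["img"][v-60:v+50,u-65:u+65],None,fx=5,fy=5,interpolation=3))
```

```text
t 26.25 [ 0.5278 -0.2237  0.081 ] zang -119.6 [0.001 0.001] w 0.0119 q7 -1.8 F [2.4 5.9 2.6] M [ 1.4  -0.79  1.7 ]
S s1 [-47.9  94. ] [29. 17.] 5.2
S s2 [-46.9  41.8] [29.  8.] 1.8
S s3 [-47.3 -18.1] [28. 17.] 5.5
S l1 [45.3 98.6] [47.  7.] 0.1
S l2 [45.5 38.1] [49. 18.] -0.2
S l3 [ 46.1 -14.2] [48.  7.] 0.6
T s1 [-45.   96.1] [29. 17.] 0.1
T s2 [-44.4  39.6] [28. 17.] 0.3
T s3 [-44.8 -16.6] [28. 16.] 2.7
T l1 [47.3 96. ] [47. 17.] 0.6
T l2 [47.7 39.8] [47. 18.] -0.2
T l3 [ 48.9 -16.4] [47. 17.] -1.0
```

View pics/g8.png

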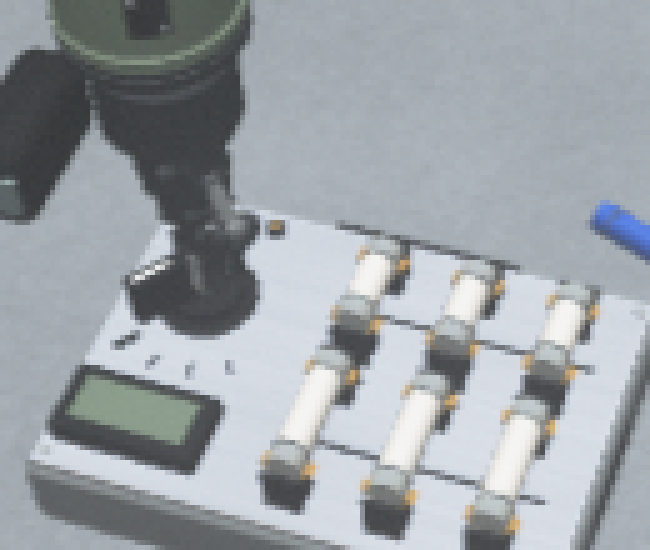

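The picture shows the handle's long end with its white line at (150,275), pointing at the bold TEST mark (125,340). All six fuses are still seated and the tester hasn't moved. Handing in while holding.

```bash
python3 -c "
from plant import bot
bot.finish_job();print(bot.get_state()['clock'])"
```

```text
the job is handed in; nothing more can be done
the job is handed in; nothing more can be done
```

All three fuses are loaded and the switch is held on its stop at TEST. I handed the job in at about 26 s on the clock, with the gripper still holding the handle.

- **Fuses:** The long fuse went into place 3 of the 76 mm row. The two short ones went into places 2 and 3 of the 57 mm row. One short fuse was first gripped too high, so I put it back on the bench and regripped it.
- **Seating check:** Before and after the turn, both views show all six fuses in line along the tester to about 1.7 mm. The long fuse sits 1–1.5 mm further along its cradle than its neighbours, inside the 4 mm gap to the end stops. The pictures show every cap down in its brass contact.
- **Switch check:** It turned 72° to the nominal TEST angle with about 0.2 N m of holding torque. A little further the torque rose to 1.6–2.5 N m, so it was on the stop. I eased off and held at about 1.7 N m.
- **Disagreements:**
  - The two cameras differed by 2–3 mm on the fuse positions in the tester, and by more on some poorly separated fuses. I used a value in between, weighted towards the top view.
  - They also disagreed by about 9 mm on the middle of the switch handle, so I relied on the tester's geometry, and the grip closed on the bar there.
- **Left alone:** I did not touch the loaded fuses, the pink and blue look-alikes or the other bench items.

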